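# Check the griddle with the surface probe

### The job

Take the surface thermometer out of its fork stand and, holding it upright, press its sprung foot gently onto the middle of each of the three round bosses on the griddle plate: the largest first, then the middle-sized, then the smallest, staying about a second on each. Then hang the thermometer back in its fork, upright on its collar, and let go, leaving the other things where they are.

Things in the scene. Friction and masses are not known exactly. Their poses are not given: they have to be found in the camera images.
- probe: surface thermometer, 169 mm long, about 240 g, hanging upright in the fork. Origin: centre of its collar's underside, z up the handle. Above it: grey collar 48 mm across, z 0 to 8 mm; black square handle 30 x 30 mm (faces square to its x and y), z 8 to 68; round dial 28 mm across, z 68 to 74. Below: steel stem 10 mm across to z = -70, then a thin plunger and the copper foot.
- probe_grip (a point): point on the handle's axis, 40 mm above the collar's underside, where to grip it (30 mm wide); axes as the probe's
- probe_tip (a point): centre of the lower face of the copper foot disc (20 mm across, 8 mm thick), 95 mm below the probe's origin when not pressed. The foot is sprung along the probe's axis: it starts to give at 1 N and is fully pressed, 12 mm up, at 7 N. The point moves with the foot.
- boss_large_top (a point): the largest boss: plain bright steel disc, 80 mm across and 12 mm high, fixed on the griddle plate (its top 82 mm above the worktop). Point in the centre of its top face, z up.
- boss_medium_top (a point): the middle-sized boss: plain bright steel disc, 58 mm across and 12 mm high, fixed on the griddle plate (its top 82 mm above the worktop). Point in the centre of its top face, z up.
- boss_small_top (a point): the smallest boss: plain bright steel disc, 40 mm across and 12 mm high, fixed on the griddle plate (its top 82 mm above the worktop). Point in the centre of its top face, z up.
- griddle: countertop griddle, fixed: aluminium housing 300 (x) x 360 (y) mm with a dark steel plate on top, 70 mm high. Origin under its centre; its -x side, with two black knobs, faces the robot.
- stand: dark steel fork stand, fixed: base plate 120 x 100 x 8 mm, an upright plate at x = 40 to 52 mm, 70 mm wide, and two level prongs from it to x = -42 mm. The slot between them is 28 mm wide, open to the stand's -x and above. Prongs 8 mm thick, tops (the collar rests on them) 115 mm above the worktop; nothing is higher. Origin under the seat.
- fork_seat (a point): where the centre of the collar's underside belongs: over the middle of the slot, level with the prongs' tops, 40 mm in front of the upright plate; axes as the stand's
- gn_pan: bystander: open metal food pan, 162 x 176 x 65 mm; origin under its centre
- bottle: bystander: clear bottle, 60 mm across, 170 mm high; origin under its centre
- spoon: bystander: steel cooking spoon, 280 mm long, lying beyond the griddle; origin at its middle
- shaker: bystander: glass jar with a steel cap, 68 mm across, 100 mm high; origin under its centre
- boss_large: the largest boss; origin in the centre of its underside, 12 mm below its top point
- boss_medium: the middle-sized boss; origin in the centre of its underside, 12 mm below its top point
- boss_small: the smallest boss; origin in the centre of its underside, 12 mm below its top point
Not all that is in view belongs to the job. Several things have the shape of the stand; the one meant has the colours described above.

How it is judged:
On the way, in this order (a step that is already met when the one before it is completed fails the run):
1. the held probe's foot is pressed on the middle of the largest boss, upright, for 0.5 s (contact force between probe and boss_large above 0.8 N and horizontal distance between probe_tip and boss_large_top below 0.015 m and angle between probe's own z axis and vertical below 0.26 rad and contact force between the fingers and probe above 2 N), for 0.5 s.
2. the held probe's foot is pressed on the middle of the middle-sized boss, upright, for 0.5 s (contact force between probe and boss_medium above 0.8 N and horizontal distance between probe_tip and boss_medium_top below 0.015 m and angle between probe's own z axis and vertical below 0.26 rad and contact force between the fingers and probe above 2 N), for 0.5 s.
3. the held probe's foot is pressed on the middle of the smallest boss, upright, for 0.5 s (contact force between probe and boss_small above 0.8 N and horizontal distance between probe_tip and boss_small_top below 0.015 m and angle between probe's own z axis and vertical below 0.26 rad and contact force between the fingers and probe above 2 N), for 0.5 s.
At the end, for the whole second after the job is handed in: The probe hangs at rest in the fork: the centre of its collar's underside within 18 mm of the seat point sideways and 5 mm in height, upright within 0.12 rad, released; the four bystanders within 30 mm of where they were (horizontal distance between probe and fork_seat below 0.018 m and z of probe in the frame of fork_seat between -0.005 and 0.005 m and angle between probe's own z axis and vertical below 0.12 rad and linear speed of probe below 0.02 m/s and distance of each of gn_pan, bottle, spoon, shaker from where it was at the start of the episode below 0.03 m); the robot touches nothing.
It fails at once if the probe is pressed on a boss with more than 20 N (contact force between probe and boss_large above 20 N or contact force between probe and boss_medium above 20 N or contact force between probe and boss_small above 20 N).
It fails at once if a bystander (pan, bottle, spoon or jar) is moved by more than 30 mm (distance of any of gn_pan, bottle, spoon, shaker from where it was at the start of the episode above 0.03 m).
It also fails if it takes over 70 s, if anything falls off the work surface, if the arm or the gripper's body presses on something with over 40 N, if the wrist force passes 120 N, or if a joint passes its speed limit or range.

### The arm

A 7-joint arm with a two-finger parallel gripper is mounted at the origin on the work surface. World frame = base frame: x ahead of the robot, y to its left, z up, the work surface at z = 0. Lengths are in m, angles in rad, forces in N, time in s.
With the tool pointing down it reaches from about 0.4 to 0.875 m from the base axis. Payload 19.3 kg.
Tool frame: the origin (TCP) lies on the centre line of the jaws, within the pads' length; the fingertips stand 14 mm ahead of it and the grasp point (between the pads) lies 5 mm behind it; x points along the fingers, y is the direction in which the jaws open and shut, and the axes are right-handed (so a half turn about x gives the same grasp; the last joint's range is limited). The gripper opens to 85 mm and grips with 20 to 120 N. Pads are 22 mm wide; open, the fingers measure 114 mm over their backs; the gripper's body (76 mm by 85 mm) begins 54 mm behind the grasp point. The pads swing forward as they close: fully open they stand 13 mm farther back than shut.
Start: joints at [1.156, 0.521, -0.036, 1.599, 0.021, 1.021, -0.113], TCP at [0.211, -0.588, 0.245] pointing down, gripper open.
Joint ranges: [-2.91, 2.91], [-0.3, 2.13], [-1.5, 1.42], [0.17, 2.43], [-1.26, 4.41], [0.16, 1.93], [-2.52, 2.52]. Speed limits (rad/s): [1.89, 1.89, 2.39, 2.39, 3.01, 3.01, 3.01].

### API

Orientations are given as [roll, pitch, yaw] about the fixed x, y, z axes, in that order (R = Rz(yaw) Ry(pitch) Rx(roll)).
In Python, from workcell import monitor, optics, bot gives the robot as it stands.
- The arm moves only by the tool arm_command, never from a script. Its arguments are lists of equal length, an entry for each row: "delta_pos": the shift along the tool's x, y, z as a fraction of full scale, a list of three; "rotation": the turn, a rotation vector about the tool's x, y, z as a fraction of full scale, a list of three. In form: {"delta_pos": [[dx, dy, dz], ...], "rotation": [[wx, wy, wz], ...]}. A call has 1 to 10 rows; each row shifts and turns the pose as measured when the row begins, along the tool's axes as they then stand; what a row does not reach is not made up. Full scale, the value 1, is 30 mm for a shift and 6 degrees for a turn. A row lasts 1/10 s, in which the tool goes at most 50 mm and 8.59 degrees, less where a joint would pass 70% of its speed; a pose out of reach is approached as far as the arm can. A call with a number of a shift or a turn outside -1 to 1 is refused whole. A call with a gripper value outside its range is refused whole. "gripper" is the closure, from -1 (fully open) to 1 (shut), so that 0 is half open, set as the call begins (left out, the last holds). The fingers move at their own pace and stop on an object; "grip_force" is the grip in N (left out, the last holds). Time passes only in rows, so rows that do not move let the fingers close. It gives the time, the measured TCP pose, the force and the opening at its end, in the units of the state.
- monitor.observe(): the state, without advancing time (a new reading comes with each control period).
- optics.grab_frame(name): name is "scene" or "side" or "wrist"; returns the picture (420x560x3 uint8, red, green, blue); there is no depth.
- optics.camera_params(name): a dict with "fx", "fy", "cx", "cy" (pixels), "dist_coeffs" ([k1, k2, p1, p2, k3] as OpenCV has them; the pictures are not rectified), "origin" and "rotation" of the camera in the world. Camera axes: x right, y down, z forward; pixel columns grow to the right and rows downward; lengths in m; the calibration is good to about 2 mm. A picture is of the moment at which its call begins: read the wrist's pose just before it. camera_params takes no time and is no camera call; for the wrist camera it gives the pose at the moment of the call.
- bot.job_done(): hands the job in, once; it reports no verdict.
The state is a dict: "clock": time; "qpos": joint angles; "qd": joint speeds; "joint_efforts": joint torques, N m; "position": TCP position; "tool_rot": TCP orientation; "force": force on the tool from outside, world axes, zero at the start; "moment": the same for the moment, N m; "grip_width": finger opening in m.
Only numpy, scipy, OpenCV 4.12 (cv2) and the standard library are available. Lean on these libraries where they do the work, as an engineer would, in place of code of your own. Each camera call takes 0.05 s, during which the arm holds its last target. There are 200 camera calls.

## Working session

There is one attempt and no reset: what is moved stays moved. The work goes in short steps, Python scripts to look and compute and a tool call to move; the robot and the scene stay as the last step left them, time stands still between calls to the robot, and variables do not carry over. Pictures are saved under pics/ and viewed, about 8 in all and at most 12, crops included, and the job is handed in when it is done.

Besides the shell and the picture viewer there is one more tool, called after "Request:" by a JSON object that holds its "api" and its "payload". arm_command: Moves the arm, as the interface text tells. Its arguments: {"type":"object","properties":{"delta_pos":{"type":"array","items":{"type":"array","items":{"type":"number"}}},"rotation":{"type":"array","items":{"type":"array","items":{"type":"number"}}},"gripper":{"type":"number"},"grip_force":{"type":"number"}},"required":["delta_pos","rotation"]}

```bash
mkdir -p pics && cat > h.py <<'E'
import numpy as np, cv2
from workcell import monitor, optics, bot
def cam(n):
    p=optics.camera_params(n);K=np.array([[p['fx'],0,p['cx']],[0,p['fy'],p['cy']],[0,0,1.]])
    return K,np.array(p['dist_coeffs'],float),np.array(p['origin']),np.array(p['rotation'])
def ray(n,uv,z,c=None):
    K,d,o,R=c or cam(n)
    q=cv2.undistortPoints(np.array(uv,float).reshape(-1,1,2),K,d).reshape(-1,2)
    v=np.c_[q,np.ones(len(q))]@R.T
    return o+v*((z-o[2])/v[:,2])[:,None]
def proj(n,P,c=None):
    K,d,o,R=c or cam(n)
    return cv2.projectPoints((np.array(P,float).reshape(-1,3)-o)@R,np.zeros(3),np.zeros(3),K,d)[0].reshape(-1,2)
def save(n,f):
    im=optics.grab_frame(n);cv2.imwrite('pics/'+f,im[:,:,::-1]);return im
E
python3 - <<'E'
from h import *
for n in('scene','side','wrist'):
    save(n,n+'0.png');K,d,o,R=cam(n);print(n,K[0,0],o,R.round(3).tolist())
print(monitor.observe())
a=cv2.imread('pics/scene0.png')
E
```

```text
scene 449.2359970062586 [1.09025153 0.54385887 1.09213985] [-2.459, -0.015, 2.362]
side 504.3329494335925 [0.01493691 1.09106797 0.88324036] [-2.116, -0.023, -2.7]
wrist 323.71869005961014 [ 0.28601749 -0.56073404  0.37365917] [2.822, 0.001, -1.226]
{'clock': 0.15, 'qpos': array([ 1.15580196,  0.52190944, -0.03634553,  1.59986503,  0.02120275,
        1.02111179, -0.11282552]), 'qd': array([-0.00106675, -0.00115374,  0.00077251, -0.0016371 ,  0.00084782,
        0.00062984, -0.00067854]), 'joint_efforts': array([ 1.91370811e-03, -9.27384353e+01,  1.98055029e+00, -3.70056653e+01,
        1.79609656e-02,  6.44922489e-03,  1.40462671e-06]), 'position': array([ 0.21115085, -0.58799177,  0.24484189]), 'tool_rot': array([-1.51042925,  1.56988769,  1.97593685]), 'force': array([ 1.01578132,  0.39727625, -0.68941316]), 'moment': array([ 0.05485746,  0.03461784, -0.05120451]), 'grip_width': 0.08522311418558014}
```

View pics/scene0.png

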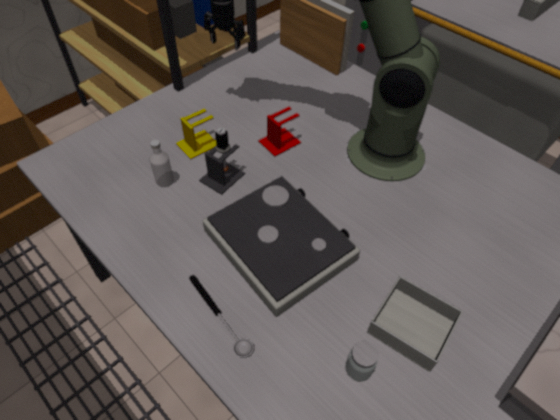

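View pics/side0.png

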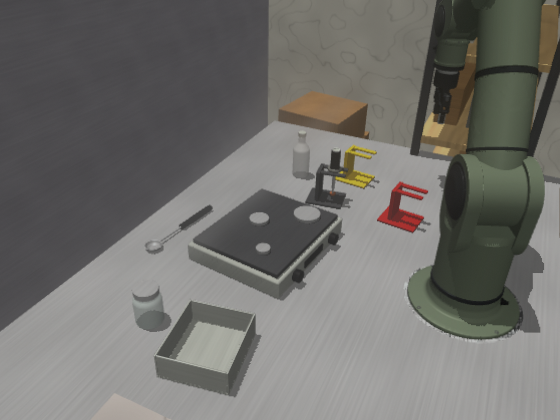

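The scene view shows the dark stand with the probe near (222,160). The bosses are at (276,196) large, (268,234) medium and (319,244) small. The side view shows the probe at (335,165) and the bosses at (307,214), (259,218) and (263,249). The red and yellow forks are decoys.

```bash
sed -i "s/np.array(p\['rotation'\])$/Rot.from_euler('xyz',p['rotation']).as_matrix()/; 1i from scipy.spatial.transform import Rotation as Rot" h.py
python3 - <<'E'
from h import *
for n,S in(('scene',dict(L=(276,196),M=(268,234),S=(319,244))),('side',dict(L=(307,214),M=(259,218),S=(263,249)))):
    im=cv2.imread(f'pics/{n}0.png');g=cv2.cvtColor(im,cv2.COLOR_BGR2GRAY);c=cam(n)
    m=(g>85).astype(np.uint8);nl,lab,st,ce=cv2.connectedComponentsWithStats(m)
    for k,(u,v) in S.items():
        l=lab[v,u];print(n,k,g[v,u],st[l],ray(n,ce[l],.081,c).round(4))
    print('dial', ray(n,(221,132) if n=='scene' else (336,152),.189,c).round(3))
    print('base', ray(n,[(200,182),(222,190),(244,173)] if n=='scene' else [(306,200),(315,189),(345,206)],.008,c).round(3).tolist())
    a,b=((195,115),(255,195)) if n=='scene' else ((295,140),(355,215))
    cv2.imwrite(f'pics/{n}crop.png',cv2.resize(im[a[1]:b[1],a[0]:b[0]],None,fx=6,fy=6,interpolation=cv2.INTER_CUBIC))
a=cv2.imread('pics/scenecrop.png');b=cv2.imread('pics/sidecrop.png')
h=max(a.shape[0],b.shape[0]);P=lambda i:cv2.copyMakeBorder(i,0,h-i.shape[0],0,0,0)
cv2.imwrite('pics/crop.png',np.hstack([P(a),P(b)]))
E
```

```text
scene L 117 [262 186  27  20 417] [[ 0.4687 -0.0773  0.081 ]]
scene M 117 [258 226  20  17 272] [[0.5822 0.0091 0.081 ]]
scene S 115 [312 238  14  12 131] [[0.506  0.1311 0.081 ]]
dial [[ 0.476 -0.304  0.189]]
base [[0.56, -0.333, 0.008], [0.531, -0.257, 0.008], [0.429, -0.264, 0.008]]
side L 153 [     0      0    560    420 131973] [[0.3808 0.1463 0.081 ]]
side M 154 [249 212  20  13 208] [[0.5786 0.011  0.081 ]]
side S 154 [255 242  16  12 131] [[0.5034 0.1321 0.081 ]]
dial [[ 0.46  -0.289  0.189]]
base [[0.538, -0.255, 0.008], [0.539, -0.338, 0.008], [0.409, -0.28, 0.008]]
```

View pics/crop.png

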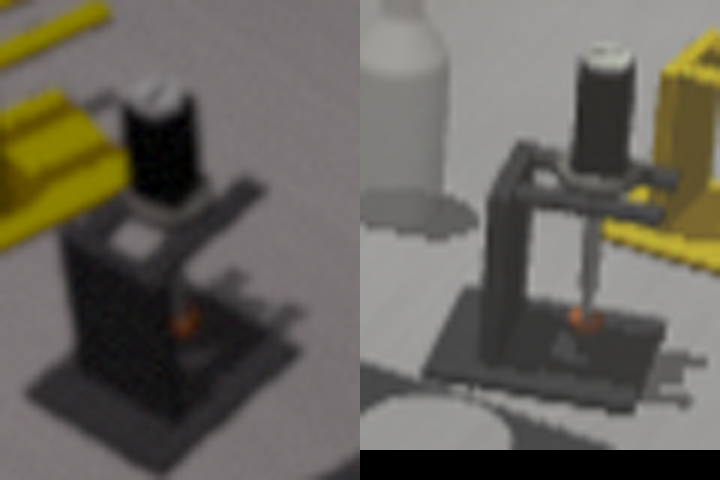

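The crops show the grey collar resting on the prongs. The slot opens towards the robot, with the upright on the far side. The dial centre is at (221.2,130.8) in scene and (335.8,149.2) in side.

```bash
python3 - <<'E'
from h import *
print('scene',ray('scene',(221.2,130.8),.189).round(4),'side',ray('side',(335.8,149.2),.189).round(4))
for n,p in(('scene',[(199.7,180.5),(222.2,193),(245,173.3)]),('side',[(305.7,200.5),(340.5,207),(314,188)])):
    q=ray(n,p,.008);print(n,q.round(3).tolist(),[np.degrees(np.arctan2(*(q[i]-q[j])[1::-1])).round(1) for i,j in((0,1),(1,2))])
for n,p in(('scene',[(222.2,158.5),(238.5,146)]),('side',[(322,173.5),(344,176.2)])):
    q=ray(n,p,.115);d=q[0]-q[1];print(n,'prong',q.round(3).tolist(),np.degrees(np.arctan2(d[1],d[0])))
s=monitor.observe();Rt=Rot.from_euler('xyz',s['tool_rot']).as_matrix();print(s['position'],Rt.round(4).tolist(),s['force'])
K,d,o,R=cam('wrist');print('cam in tool',(Rt.T@(o-s['position'])).round(4),(Rt.T@R).round(3).tolist())
E
```

```text
scene [[ 0.4717 -0.308   0.189 ]] side [[ 0.4671 -0.3084  0.189 ]]
scene [[0.557, -0.339, 0.008], [0.539, -0.247, 0.008], [0.428, -0.261, 0.008]] [np.float64(-79.2), np.float64(7.3)]
side [[0.538, -0.252, 0.008], [0.42, -0.267, 0.008], [0.545, -0.342, 0.008]] [np.float64(7.3), np.float64(148.7)]
scene prong [[0.502, -0.277, 0.115], [0.428, -0.284, 0.115]] 5.7573639745147975
side prong [[0.493, -0.266, 0.115], [0.423, -0.282, 0.115]] 12.871471794898415
[ 0.21115085 -0.58799177  0.24484189] [[-0.0004, 0.338, -0.9412], [0.0008, -0.9412, -0.338], [-1.0, -0.0009, 0.0001]] [ 1.01578132  0.39727625 -0.68941316]
cam in tool [-0.1288 -0.0005 -0.0797] [[0.0, -0.314, 0.949], [1.0, 0.0, -0.0], [-0.0, 0.949, 0.314]]
```

Request:
{"api": "arm_command", "payload": {"delta_pos": [[-0.3, -0.49, -0.93], [-0.3, -0.49, -0.93], [-0.3, -0.49, -0.93], [-0.3, -0.49, -0.93], [0, -0.49, -0.93], [0, -0.49, -0.93], [0, -0.49, -0.93], [0, -0.49, -0.93], [0, -0.49, -0.93], [0, -0.49, -0.93]], "rotation": [[0, 0, 0], [0, 0, 0], [0, 0, 0], [0, 0, 0], [0, 0, 0], [0, 0, 0], [0, 0, 0], [0, 0, 0], [0, 0, 0], [0, 0, 0]], "gripper": -1, "grip_force": 50}}

```text
clock: 1.15
position: [0.4278, -0.3493, 0.2801]
tool_rot: [-0.944, 1.566, 2.534]
force: [0.3, 0.1, -0.3]
grip_width: 0.0854
```

```bash
cat > st.py <<'E'
from h import *
import sys
def go(target,yawy=None):
    s=monitor.observe();R=Rot.from_euler('xyz',s['tool_rot']).as_matrix()
    out='pos %s ydir %.2f F %s w %.4f t %.2f'%(s['position'].round(4),np.degrees(np.arctan2(R[1,1],R[0,1])),s['force'].round(2),s['grip_width'],s['clock'])
    d=R.T@(np.array(target)-s['position'])/.03
    if yawy is not None:
        a=np.radians(yawy);y=np.array([np.cos(a),np.sin(a),0]);x=np.array([0,0,-1.]);Rw=np.c_[x,y,np.cross(x,y)]
        out+=' rot/fs %s'%(np.degrees(Rot.from_matrix(R.T@Rw).as_rotvec())/6).round(3)
    print(out,'delta/fs',d.round(3))
if __name__=='__main__': v=[float(a) for a in sys.argv[1:]];go(v[:3],v[3] if len(v)>3 else None)
E
python3 st.py .469 -.308 .28 -81
```

```text
pos [ 0.4278 -0.3493  0.2801] ydir -70.70 F [ 0.33  0.05 -0.27] w 0.0854 t 1.15 rot/fs [1.717 0.029 0.033] delta/fs [ 0.    -0.844 -1.752]
```

Request:
{"api": "arm_command", "payload": {"delta_pos": [[0, -0.5, -0.85], [0, -0.5, -0.85], [0, 0, 0]], "rotation": [[0.86, 0, 0], [0.86, 0, 0], [0, 0, 0]]}}

```text
clock: 1.45
position: [0.4719, -0.3001, 0.2796]
tool_rot: [-1.062, 1.565, 2.235]
force: [-0.2, -0.0, -0.6]
grip_width: 0.0855
```

```bash
python3 - <<'E'
from h import *
import st
st.go((.469,-.308,.28),-81)
c=cam('wrist');im=save('wrist','w1.png');K,d,o,R=c
import pickle;pickle.dump(c,open('w1.pkl','wb'))
cv2.imwrite('pics/w1b.png',cv2.convertScaleAbs(im[:,:,::-1],alpha=1.8))
E
```

```text
pos [ 0.4719 -0.3001  0.2796] ydir -81.11 F [-0.23 -0.04 -0.64] w 0.0855 t 1.45 rot/fs [-0.018  0.026  0.047] delta/fs [-0.016  0.247  0.136]
```

View pics/w1b.png

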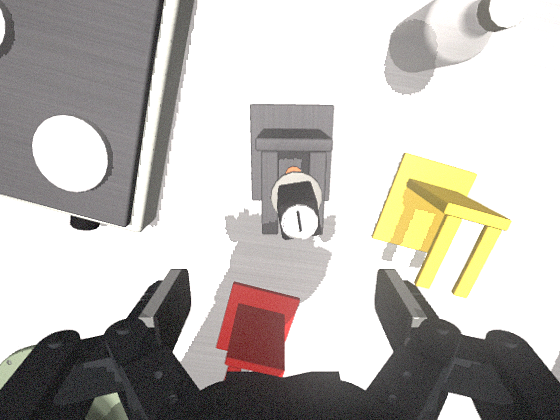

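The wrist view shows the dial at (299,222), the collar at about (297,190) and the prongs running vertically at x≈270 and 322. The large boss is at (70,153). I'll enlarge it to read the handle's yaw and the stand edges.

```bash
python3 - <<'E'
from h import *
import pickle
c=pickle.load(open('w1.pkl','rb'))
im=cv2.imread('pics/w1.png')
print('dial',ray('',(299,222),.189,c).round(4))
cr=im[95:250,235:345];cv2.imwrite('pics/w1c.png',cv2.convertScaleAbs(cv2.resize(cr,None,fx=3.8,fy=3.8,interpolation=cv2.INTER_CUBIC),alpha=2.2))
g=cv2.cvtColor(im,cv2.COLOR_BGR2GRAY)
n,l,s,ce=cv2.connectedComponentsWithStats((g>105).astype(np.uint8))
k=l[153,70];print('largeboss',g[153,70],s[k],ray('',ce[k],.082,c).round(4))
E
```

```text
dial [[ 0.4695 -0.3118  0.189 ]]
largeboss 160 [  32  115   76   77 4469] [[ 0.4674 -0.0783  0.082 ]]
```

View pics/w1c.png

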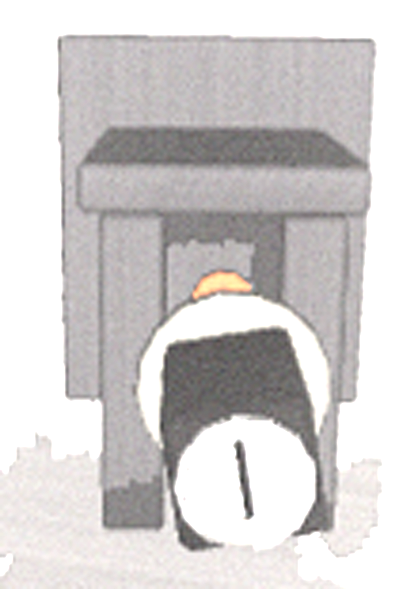

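```bash
python3 - <<'E'
from h import *
import pickle
c=pickle.load(open('w1.pkl','rb'))
f=lambda p,z:ray('',np.array(p)/3.8+(235,95),z,c)
ang=lambda a,b:np.degrees(np.arctan2(b[1]-a[1],b[0]-a[0])).round(1)
h=f([(165,345),(287,327)],.123);print('handle low',h.round(4).tolist(),ang(*h),np.linalg.norm(h[1]-h[0]))
h=f([(183,548),(333,530)],.183);print('handle top',h.round(4).tolist(),ang(*h),np.linalg.norm(h[1]-h[0]))
u=f([(78,165),(368,168),(80,212),(365,212)],.115);print('upright',u.round(4).tolist(),ang(u[0],u[1]),ang(u[2],u[3]),np.linalg.norm(u[1]-u[0]),np.linalg.norm((u[2]+u[3]-u[0]-u[1])/2))
p=f([(102,215),(104,527),(348,215),(335,527),(162,215),(284,215)],.115);print('prong',ang(p[0],p[1]),ang(p[2],p[3]),p.round(4).tolist())
y=ang(u[2],u[3])+90;a=np.radians(y);m=(u[2]+u[3])/2;x=np.array([np.cos(a),np.sin(a),0])
print('yaw',y,'seat',(m-.04*x).round(4), ((p[4]+p[5])/2-.04*x).round(4))
e=f([(237,300)],.115);print('collar',)
E
```

```text
handle low [[0.4768, -0.2945, 0.123], [0.4857, -0.3225, 0.123]] -72.4 0.029376325043339323
handle top [[0.4517, -0.303, 0.183], [0.4602, -0.3318, 0.183]] -73.5 0.030028009450743222
upright [[0.5147, -0.2679, 0.115], [0.5246, -0.3353, 0.115], [0.5038, -0.2698, 0.115], [0.5144, -0.3367, 0.115]] -81.6 -81.0 0.06815714780445713 0.010675238640861996
prong -171.9 -171.0 [[0.5039, -0.275, 0.115], [0.4243, -0.2864, 0.115], [0.513, -0.3328, 0.115], [0.4337, -0.3453, 0.115], [0.5061, -0.2891, 0.115], [0.5106, -0.3178, 0.115]]
yaw 9.0 seat [ 0.4696 -0.3095  0.115 ] [ 0.4689 -0.3097  0.115 ]
collar
```

Request:
{"api": "arm_command", "payload": {"delta_pos": [[0, 0.2, 0.05], [0, 0.2, 0.05], [0.8, 0, 0]], "rotation": [[-0.7, 0.02, 0.03], [-0.65, 0, 0.02], [0, 0, 0]]}}

```text
clock: 1.8
position: [0.4693, -0.3165, 0.2571]
tool_rot: [1.586, 1.567, -1.251]
force: [0.6, 0.9, -0.8]
grip_width: 0.0853
```

```bash
python3 st.py .469 -.3125 .15 -73
```

```text
pos [ 0.4693 -0.3165  0.2571] ydir -72.51 F [ 0.63  0.87 -0.78] w 0.0853 t 1.80 rot/fs [ 0.082 -0.001 -0.039] delta/fs [ 3.569 -0.147 -0.03 ]
```

Request:
{"api": "arm_command", "payload": {"delta_pos": [[0.8, -0.12, -0.03], [0.8, 0, 0], [0.8, 0, 0], [0.7, 0, 0], [0.4, 0, 0], [0, 0, 0]], "rotation": [[0.08, 0, -0.03], [0, 0, 0], [0, 0, 0], [0, 0, 0], [0, 0, 0], [0, 0, 0]]}}

```text
clock: 2.4
position: [0.4635, -0.3178, 0.146]
tool_rot: [-0.048, 1.567, -2.893]
force: [-0.6, -0.9, 0.2]
grip_width: 0.0854
```

```bash
python3 st.py .469 -.3125 .15 -73
```

```text
pos [ 0.4635 -0.3178  0.146 ] ydir -73.05 F [-0.58 -0.86  0.23] w 0.0854 t 2.40 rot/fs [-0.008  0.037  0.002] delta/fs [-0.133 -0.115 -0.227]
```

Request:
{"api": "arm_command", "payload": {"delta_pos": [[-0.13, -0.12, -0.23], [0, 0, 0]], "rotation": [[0, 0.03, 0], [0, 0, 0]]}}

```text
clock: 2.6
position: [0.4696, -0.3127, 0.1514]
tool_rot: [2.015, 1.57, -0.831]
force: [1.6, -0.2, 0.5]
grip_width: 0.0856
```

```bash
python3 st.py .469 -.3125 .15 -73
```

```text
pos [ 0.4696 -0.3127  0.1514] ydir -73.07 F [ 1.62 -0.17  0.48] w 0.0856 t 2.60 rot/fs [-0.012 -0.002 -0.005] delta/fs [ 0.048 -0.011  0.018]
```

Request:
{"api": "arm_command", "payload": {"delta_pos": [[0.04, 0, 0], [0, 0, 0], [0, 0, 0], [0, 0, 0], [0, 0, 0], [0, 0, 0], [0, 0, 0], [0, 0, 0]], "rotation": [[0, 0, 0], [0, 0, 0], [0, 0, 0], [0, 0, 0], [0, 0, 0], [0, 0, 0], [0, 0, 0], [0, 0, 0]], "gripper": 1, "grip_force": 60}}

```text
clock: 3.4
position: [0.4707, -0.313, 0.1527]
tool_rot: [2.271, 1.566, -0.574]
force: [0.7, 0.3, 0.7]
grip_width: 0.0294
```

```bash
python3 st.py .469 -.3125 .15 -73
```

```text
pos [ 0.4707 -0.313   0.1527] ydir -73.03 F [0.72 0.33 0.66] w 0.0294 t 3.40 rot/fs [-0.005 -0.027 -0.032] delta/fs [ 0.09  -0.034  0.05 ]
```

```bash
python3 - <<'E'
from h import *
for n in('scene','side'):
    im=cv2.imread(f'pics/{n}0.png').astype(int);m=(im[:,:,2]>110)&(im[:,:,1]<60);nl,l,s,ce=cv2.connectedComponentsWithStats(m.astype(np.uint8))
    k=1+s[1:,4].argmax();v,u=np.where(l==k);P=np.c_[u,v]
    e=P[[u.argmin(),u.argmax(),v.argmin(),v.argmax()]]
    print(n,s[k],'at 0',ray(n,e,0).round(3)[:,:2].tolist(),'at .115',ray(n,e,.115).round(3)[:,:2].tolist())
E
python3 st.py .416 -.318 .172 -73
```

```text
scene [259 137  42  18 266] at 0 [[0.277, -0.355], [0.178, -0.245], [0.253, -0.354], [0.291, -0.268]] at .115 [[0.362, -0.26], [0.274, -0.162], [0.341, -0.259], [0.375, -0.183]]
side [378 206  38  26 244] at 0 [[0.293, -0.266], [0.177, -0.275], [0.282, -0.36], [0.183, -0.248]] at .115 [[0.257, -0.089], [0.156, -0.097], [0.247, -0.171], [0.161, -0.073]]
pos [ 0.4707 -0.313   0.1527] ydir -73.03 F [0.72 0.33 0.66] w 0.0294 t 3.40 rot/fs [-0.005 -0.027 -0.032] delta/fs [-0.65  -0.372  1.791]
```

Request:
{"api": "arm_command", "payload": {"delta_pos": [[-0.35, 0, 0], [-0.35, -0.1, 0], [0, 0, 0]], "rotation": [[0, -0.02, -0.03], [0, 0, 0], [0, 0, 0]]}}

```text
clock: 3.7
position: [0.4694, -0.3099, 0.1753]
tool_rot: [-1.295, 1.57, 2.143]
force: [-0.5, -0.3, -2.7]
grip_width: 0.0295
```

```bash
python3 st.py .414 -.319 .174 -73
```

```text
pos [ 0.4694 -0.3099  0.1753] ydir -73.04 F [-0.48 -0.29 -2.7 ] w 0.0295 t 3.70 rot/fs [-0.006  0.002  0.007] delta/fs [ 0.043 -0.248  1.855]
```

Request:
{"api": "arm_command", "payload": {"delta_pos": [[0, -0.07, 0.5], [0, -0.07, 0.5], [0, -0.06, 0.5], [0, -0.04, 0.35], [0, 0, 0]], "rotation": [[0, 0, 0], [0, 0, 0], [0, 0, 0], [0, 0, 0], [0, 0, 0]]}}

```text
clock: 4.2
position: [0.4087, -0.3199, 0.1756]
tool_rot: [-0.643, 1.57, 2.793]
force: [0.0, -0.8, -3.0]
grip_width: 0.0292
```

```bash
python3 st.py .414 -.319 .26 -73
```

```text
pos [ 0.4087 -0.3199  0.1756] ydir -73.09 F [ 0.01 -0.77 -3.02] w 0.0292 t 4.20 rot/fs [-0.015  0.007  0.005] delta/fs [-2.814  0.019 -0.175]
```

Request:
{"api": "arm_command", "payload": {"delta_pos": [[-0.7, 0, 0], [-0.75, 0, 0], [-0.75, 0, 0], [-0.7, 0, 0], [0, -0.75, -0.45], [0, -0.75, -0.45], [0, -0.75, -0.45], [0, -0.75, -0.45], [0, -0.75, -0.45], [0, -0.75, -0.45]], "rotation": [[0, 0, 0], [0, 0, 0], [0, 0, 0], [0, 0, 0], [0, 0, 0], [0, 0, 0], [0, 0, 0], [0, 0, 0], [0, 0, 0], [0, 0, 0]]}}

```text
clock: 5.2
position: [0.4486, -0.1653, 0.2665]
tool_rot: [2.782, 1.569, -0.071]
force: [1.0, 0.7, -2.7]
grip_width: 0.0295
```

```bash
python3 st.py .4675 -.078 .26 -73
```

```text
pos [ 0.4486 -0.1653  0.2665] ydir -73.48 F [ 1.02  0.73 -2.69] w 0.0295 t 5.20 rot/fs [-0.08  -0.014 -0.005] delta/fs [ 0.216 -2.61  -1.431]
```

Request:
{"api": "arm_command", "payload": {"delta_pos": [[0, -0.8, -0.45], [0, -0.8, -0.45], [0, -0.7, -0.35], [0, 0, 0]], "rotation": [[0, 0, 0], [0, 0, 0], [0, 0, 0], [0, 0, 0]]}}

```text
clock: 5.6
position: [0.4668, -0.0814, 0.2668]
tool_rot: [-3.052, 1.567, 0.382]
force: [0.1, -0.8, -2.8]
grip_width: 0.0292
```

```bash
python3 - <<'E'
import st;from h import *
st.go((.4675,-.078,.225),-73)
c=cam('wrist');im=save('wrist','w2.png');g=cv2.cvtColor(im,cv2.COLOR_RGB2GRAY)
import pickle;pickle.dump(c,open('w2.pkl','wb'))
for k,p in dict(L=(.4675,-.078,.082),M=(.58,.01,.082),S=(.505,.131,.082)).items():
    print(k,proj('',p,c))
a=save('side','s2.png')
cv2.imwrite('pics/c2.png',np.hstack([cv2.convertScaleAbs(im[:,:,::-1],alpha=1.5)[:, 60:460],cv2.resize(a[120:280,220:380,::-1],(400,420))]))
E
```

```text
pos [ 0.4668 -0.0814  0.2668] ydir -73.22 F [ 0.08 -0.8  -2.79] w 0.0292 t 5.60 rot/fs [-0.036 -0.034  0.003] delta/fs [ 1.395 -0.101 -0.05 ]
L [[279.94179562 183.77146387]]
M [[220.73522324  36.60018115]]
S [[74.95058839 82.83320317]]
```

View pics/c2.png

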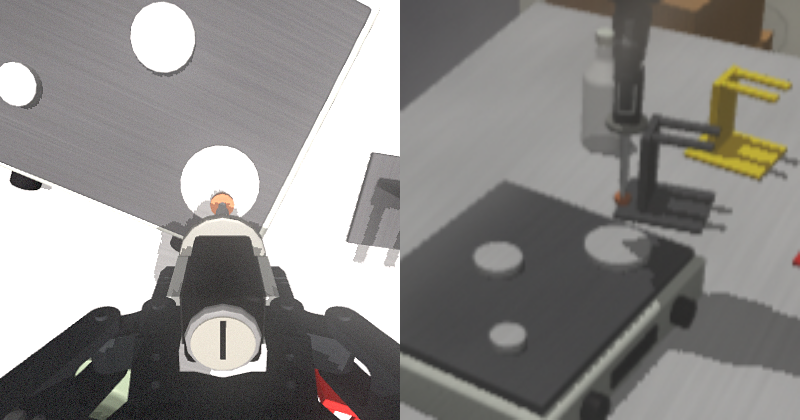

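The wrist view shows the probe gripped squarely, with the foot just over the large boss, whose centre is at (280,184) as projected. The M and S projections agree with the view within 2 px.

Request:
{"api": "arm_command", "payload": {"delta_pos": [[0.5, -0.1, -0.05], [0.5, 0, 0], [0.4, 0, 0], [0, 0, 0]], "rotation": [[0, -0.03, 0], [0, 0, 0], [0, 0, 0], [0, 0, 0]]}}

```text
clock: 6.1
position: [0.4669, -0.0846, 0.2238]
tool_rot: [1.714, 1.569, -1.142]
force: [0.1, 0.0, -2.4]
grip_width: 0.0293
```

```bash
python3 st.py .4675 -.078 .209 -73
```

```text
pos [ 0.4669 -0.0846  0.2238] ydir -73.65 F [ 0.13  0.04 -2.42] w 0.0293 t 6.10 rot/fs [-0.108 -0.003 -0.02 ] delta/fs [ 0.492 -0.206 -0.082]
```

Request:
{"api": "arm_command", "payload": {"delta_pos": [[0.1, -0.22, -0.08], [0.1, 0, 0], [0.1, 0, 0], [0, 0, 0]], "rotation": [[-0.1, 0, 0], [0, 0, 0], [0, 0, 0], [0, 0, 0]]}}

```text
clock: 6.5
position: [0.4678, -0.0784, 0.2155]
tool_rot: [2.053, 1.567, -0.794]
force: [-0.1, -0.1, -2.5]
grip_width: 0.0292
```

```bash
python3 st.py .4675 -.078 .209 -73
```

```text
pos [ 0.4678 -0.0784  0.2155] ydir -73.11 F [-0.11 -0.12 -2.47] w 0.0292 t 6.50 rot/fs [-0.018 -0.015 -0.028] delta/fs [ 0.215 -0.016  0.007]
```

Request:
{"api": "arm_command", "payload": {"delta_pos": [[0.1, 0, 0], [0.1, 0, 0], [0, 0, 0]], "rotation": [[0, 0, 0], [0, 0, 0], [0, 0, 0]]}}

```text
clock: 6.8
position: [0.4682, -0.0785, 0.2096]
tool_rot: [2.211, 1.567, -0.636]
force: [-1.1, 1.4, 1.2]
grip_width: 0.0293
```

```bash
python3 st.py .4675 -.078 .209 -73
```

```text
pos [ 0.4682 -0.0785  0.2096] ydir -73.12 F [-1.06  1.39  1.19] w 0.0293 t 6.80 rot/fs [-0.02  -0.024 -0.033] delta/fs [ 0.021 -0.023  0.017]
```

About 3.8 N of contact, so I'll hold here.

Request:
{"api": "arm_command", "payload": {"delta_pos": [[0, 0, 0], [0, 0, 0], [0, 0, 0], [0, 0, 0], [0, 0, 0], [0, 0, 0], [0, 0, 0], [0, 0, 0], [0, 0, 0], [0, 0, 0]], "rotation": [[0, 0, 0], [0, 0, 0], [0, 0, 0], [0, 0, 0], [0, 0, 0], [0, 0, 0], [0, 0, 0], [0, 0, 0], [0, 0, 0], [0, 0, 0]]}}

```text
clock: 7.8
position: [0.4682, -0.0784, 0.21]
tool_rot: [2.231, 1.566, -0.616]
force: [-1.4, 0.7, 0.7]
grip_width: 0.0293
```

```bash
python3 - <<'E'
import st;from h import *
st.go((.4675,-.078,.235),-73);st.go((.5805,.01,.235),-73)
s=monitor.observe()['position']
import cv2
for n in('side',):
    a=save(n,'s3.png');hsv=cv2.cvtColor(a,cv2.COLOR_RGB2HSV);m=cv2.inRange(hsv,(3,120,80),(18,255,255))
    nn,l,stt,ce=cv2.connectedComponentsWithStats(m)
    q=proj(n,(s[0],s[1],.086))[0];print(q,[(stt[i].tolist(),ce[i].round(1)) for i in range(1,nn) if abs(ce[i]-q).max()<15])
E
```

```text
pos [ 0.4682 -0.0784  0.21  ] ydir -73.12 F [-1.36  0.73  0.69] w 0.0293 t 7.80 rot/fs [-0.021 -0.026 -0.033] delta/fs [-0.833 -0.018  0.015]
pos [ 0.4682 -0.0784  0.21  ] ydir -73.12 F [-1.36  0.73  0.69] w 0.0293 t 7.80 rot/fs [-0.021 -0.026 -0.033] delta/fs [-0.827 -1.731 -4.441]
[305.84048669 210.84932924] [([304, 210, 2, 2, 4], array([304.5, 210.5]))]
```

Request:
{"api": "arm_command", "payload": {"delta_pos": [[-0.5, 0, 0], [-0.5, 0, 0], [0, -0.29, -0.74], [0, -0.29, -0.74], [0, -0.29, -0.74], [0, -0.29, -0.74], [0, -0.29, -0.74], [0, -0.29, -0.7], [0, 0, 0]], "rotation": [[0, -0.03, -0.03], [0, 0, 0], [0, 0, 0], [0, 0, 0], [0, 0, 0], [0, 0, 0], [0, 0, 0], [0, 0, 0], [0, 0, 0]]}}

```text
clock: 8.75
position: [0.5833, 0.0119, 0.2395]
tool_rot: [0.475, 1.569, -2.375]
force: [-0.4, 0.2, -1.8]
grip_width: 0.0291
```

```bash
python3 st.py .5805 .010 .216 -73
```

```text
pos [0.5833 0.0119 0.2395] ydir -73.27 F [-0.39  0.16 -1.76] w 0.0291 t 8.75 rot/fs [-0.045  0.012 -0.006] delta/fs [0.782 0.035 0.105]
```

Request:
{"api": "arm_command", "payload": {"delta_pos": [[0.35, 0.03, 0.1], [0.3, 0, 0], [0.1, 0, 0], [0, 0, 0]], "rotation": [[-0.04, 0, 0], [0, 0, 0], [0, 0, 0], [0, 0, 0]]}}

```text
clock: 9.15
position: [0.5791, 0.0089, 0.2138]
tool_rot: [0.21, 1.567, -2.636]
force: [0.9, 0.2, -0.5]
grip_width: 0.0293
```

```bash
python3 st.py .5805 .010 .2095 -73
```

```text
pos [0.5791 0.0089 0.2138] ydir -73.05 F [ 0.9   0.17 -0.53] w 0.0293 t 9.15 rot/fs [-0.008  0.031 -0.007] delta/fs [ 0.143 -0.022 -0.055]
```

Request:
{"api": "arm_command", "payload": {"delta_pos": [[0.08, 0, 0], [0.06, 0, 0], [0, 0, 0], [0, 0, 0], [0, 0, 0], [0, 0, 0], [0, 0, 0], [0, 0, 0], [0, 0, 0], [0, 0, 0]], "rotation": [[0, 0, 0], [0, 0, 0], [0, 0, 0], [0, 0, 0], [0, 0, 0], [0, 0, 0], [0, 0, 0], [0, 0, 0], [0, 0, 0], [0, 0, 0]]}}

```text
clock: 10.15
position: [0.5792, 0.0087, 0.2107]
tool_rot: [0.44, 1.569, -2.406]
force: [-0.6, 1.7, 0.2]
grip_width: 0.03
```

Request:
{"api": "arm_command", "payload": {"delta_pos": [[0, 0, 0], [0, 0, 0], [0, 0, 0]], "rotation": [[0, 0, 0], [0, 0, 0], [0, 0, 0]]}}

```text
clock: 10.45
position: [0.5792, 0.0087, 0.2107]
tool_rot: [0.447, 1.569, -2.4]
force: [-0.9, 0.5, 0.1]
grip_width: 0.0296
```

```bash
python3 st.py .5048 .1315 .21 -73
```

```text
pos [0.5792 0.0087 0.2107] ydir -73.10 F [-0.86  0.48  0.09] w 0.0296 t 10.45 rot/fs [-0.016  0.016 -0.007] delta/fs [ 0.021 -4.637  1.183]
```

Request:
{"api": "arm_command", "payload": {"delta_pos": [[-0.5, 0, 0], [-0.5, 0, 0], [0, -0.77, 0.2], [0, -0.77, 0.2], [0, -0.77, 0.2], [0, -0.77, 0.2], [0, -0.77, 0.2], [0, -0.72, 0.18], [0, 0, 0]], "rotation": [[0, 0, 0], [0, 0, 0], [0, 0, 0], [0, 0, 0], [0, 0, 0], [0, 0, 0], [0, 0, 0], [0, 0, 0], [0, 0, 0]]}}

```text
clock: 11.35
position: [0.503, 0.1313, 0.24]
tool_rot: [0.794, 1.567, -2.055]
force: [0.2, -0.6, -1.9]
grip_width: 0.0296
```

```bash
python3 st.py .5048 .1315 .216 -73
```

```text
pos [0.503  0.1313 0.24  ] ydir -73.28 F [ 0.17 -0.59 -1.9 ] w 0.0296 t 11.35 rot/fs [-0.046  0.028 -0.028] delta/fs [ 0.8    0.008 -0.061]
```

Request:
{"api": "arm_command", "payload": {"delta_pos": [[0.35, 0, -0.06], [0.3, 0, 0], [0.1, 0, 0], [0, 0, 0]], "rotation": [[-0.04, 0.02, -0.02], [0, 0, 0], [0, 0, 0], [0, 0, 0]]}}

```text
clock: 11.75
position: [0.5054, 0.1299, 0.2146]
tool_rot: [0.798, 1.569, -2.049]
force: [-0.6, -0.0, -2.1]
grip_width: 0.0293
```

```bash
python3 st.py .5048 .1315 .21 -73
```

```text
pos [0.5054 0.1299 0.2146] ydir -73.10 F [-0.65 -0.05 -2.1 ] w 0.0293 t 11.75 rot/fs [-0.017  0.015 -0.016] delta/fs [ 0.154 -0.057  0.004]
```

Request:
{"api": "arm_command", "payload": {"delta_pos": [[0.1, -0.05, 0], [0.08, 0, 0], [0, 0, 0], [0, 0, 0], [0, 0, 0], [0, 0, 0], [0, 0, 0], [0, 0, 0], [0, 0, 0], [0, 0, 0]], "rotation": [[0, 0, 0], [0, 0, 0], [0, 0, 0], [0, 0, 0], [0, 0, 0], [0, 0, 0], [0, 0, 0], [0, 0, 0], [0, 0, 0], [0, 0, 0]]}}

```text
clock: 12.75
position: [0.5055, 0.1308, 0.2097]
tool_rot: [1.195, 1.569, -1.653]
force: [-1.9, 0.6, 1.6]
grip_width: 0.0294
```

Request:
{"api": "arm_command", "payload": {"delta_pos": [[0, 0, 0], [0, 0, 0], [0, 0, 0]], "rotation": [[0, 0, 0], [0, 0, 0], [0, 0, 0]]}}

```text
clock: 13.05
position: [0.5055, 0.1307, 0.2096]
tool_rot: [1.182, 1.569, -1.666]
force: [-1.9, -1.2, 1.3]
grip_width: 0.0292
```

```bash
python3 - <<'E'
import st;from h import *
st.go((.4,-.318,.27),-73)
a=save('side','s4.png')[110:300,200:400,::-1];b=save('scene','c4.png')[150:300,200:400,::-1]
cv2.imwrite('pics/c4b.png',np.hstack([cv2.resize(a,(400,380)),cv2.resize(b,(400,380))]))
E
```

```text
pos [0.5055 0.1307 0.2096] ydir -73.19 F [-1.93 -1.15  1.32] w 0.0292 t 13.05 rot/fs [-0.031  0.007 -0.018] delta/fs [-1.981 13.305  7.695]
```

View pics/c4b.png

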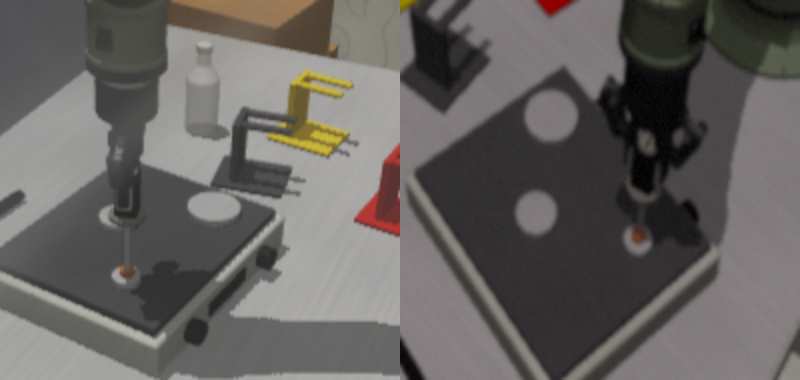

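Both views show the foot centred on the small boss and upright, at (127,272) and (637,236) in the crops. All three presses are done, so I'll return to the fork.

Request:
{"api": "arm_command", "payload": {"delta_pos": [[-0.6, 0, 0], [-0.7, 0, 0], [-0.7, 0, 0], [0, 0.85, 0.5], [0, 0.85, 0.5], [0, 0.85, 0.5], [0, 0.85, 0.5], [0, 0.85, 0.5], [0, 0.85, 0.5], [0, 0.85, 0.5]], "rotation": [[0, 0, 0], [0, 0, 0], [0, 0, 0], [0, 0, 0], [0, 0, 0], [0, 0, 0], [0, 0, 0], [0, 0, 0], [0, 0, 0], [0, 0, 0]]}}

```text
clock: 14.15
position: [0.4561, -0.0737, 0.271]
tool_rot: [2.491, 1.57, -0.349]
force: [0.5, 0.1, -2.9]
grip_width: 0.0295
```

```bash
python3 st.py .405 -.320 .27 -73
```

```text
pos [ 0.4561 -0.0737  0.271 ] ydir -72.77 F [ 0.53  0.09 -2.9 ] w 0.0295 t 14.15 rot/fs [ 0.038 -0.009 -0.007] delta/fs [0.033 7.337 4.059]
```

Request:
{"api": "arm_command", "payload": {"delta_pos": [[0, 0.85, 0.47], [0, 0.85, 0.47], [0, 0.85, 0.47], [0, 0.85, 0.47], [0, 0.85, 0.47], [0, 0.85, 0.47], [0, 0.85, 0.47], [0, 0.8, 0.45], [0, 0, 0]], "rotation": [[0.03, 0, 0], [0, 0, 0], [0, 0, 0], [0, 0, 0], [0, 0, 0], [0, 0, 0], [0, 0, 0], [0, 0, 0], [0, 0, 0]]}}

```text
clock: 15.05
position: [0.4035, -0.3136, 0.2704]
tool_rot: [1.912, 1.567, -0.936]
force: [-0.0, -0.2, -3.1]
grip_width: 0.0289
```

```bash
python3 st.py .405 -.320 .175 -73
```

```text
pos [ 0.4035 -0.3136  0.2704] ydir -73.20 F [-0.01 -0.25 -3.1 ] w 0.0289 t 15.05 rot/fs [-0.033 -0.011 -0.032] delta/fs [3.181 0.207 0.018]
```

Request:
{"api": "arm_command", "payload": {"delta_pos": [[0.6, 0.2, 0], [0.65, 0, 0], [0.65, 0, 0], [0.65, 0, 0], [0.5, 0, 0], [0, 0, 0]], "rotation": [[-0.03, 0, -0.03], [0, 0, 0], [0, 0, 0], [0, 0, 0], [0, 0, 0], [0, 0, 0]]}}

```text
clock: 15.65
position: [0.4061, -0.3192, 0.1754]
tool_rot: [2.819, 1.568, -0.027]
force: [-0.3, -0.5, -2.2]
grip_width: 0.0294
```

```bash
python3 st.py .405 -.320 .175 -73; python3 st.py .4695 -.3096 .173 -73
```

```text
pos [ 0.4061 -0.3192  0.1754] ydir -73.06 F [-0.32 -0.5  -2.19] w 0.0294 t 15.65 rot/fs [-0.01  -0.024 -0.008] delta/fs [0.014 0.016 0.042]
pos [ 0.4061 -0.3192  0.1754] ydir -73.06 F [-0.32 -0.5  -2.19] w 0.0294 t 15.65 rot/fs [-0.01  -0.024 -0.008] delta/fs [ 0.086  0.311 -2.115]
```

Request:
{"api": "arm_command", "payload": {"delta_pos": [[0, 0.07, -0.5], [0, 0.08, -0.5], [0, 0.08, -0.5], [0, 0.07, -0.45], [0, 0, 0]], "rotation": [[0, -0.02, 0], [0, 0, 0], [0, 0, 0], [0, 0, 0], [0, 0, 0]]}}

```text
clock: 16.15
position: [0.4713, -0.3095, 0.1784]
tool_rot: [2.426, 1.566, -0.419]
force: [-0.4, -0.3, -3.6]
grip_width: 0.0292
```

```bash
python3 st.py .4695 -.3096 .153 -73
```

```text
pos [ 0.4713 -0.3095  0.1784] ydir -72.99 F [-0.37 -0.25 -3.64] w 0.0292 t 16.15 rot/fs [ 0.002 -0.034 -0.029] delta/fs [ 0.847 -0.015  0.061]
```

Request:
{"api": "arm_command", "payload": {"delta_pos": [[0.35, 0, 0.05], [0.25, 0, 0], [0.12, 0, 0], [0, 0, 0]], "rotation": [[0, -0.03, -0.03], [0, 0, 0], [0, 0, 0], [0, 0, 0]]}}

```text
clock: 16.55
position: [0.469, -0.31, 0.1548]
tool_rot: [-0.623, 1.57, 2.816]
force: [0.3, 0.1, -3.2]
grip_width: 0.0294
```

```bash
python3 st.py .4695 -.3096 .153 -73
```

```text
pos [ 0.469  -0.31    0.1548] ydir -73.00 F [ 0.29  0.1  -3.15] w 0.0294 t 16.55 rot/fs [0.    0.008 0.006] delta/fs [ 0.062 -0.009 -0.019]
```

Request:
{"api": "arm_command", "payload": {"delta_pos": [[0.05, 0, 0], [0.03, 0, 0], [0, 0, 0]], "rotation": [[0, 0, 0], [0, 0, 0], [0, 0, 0]]}}

```text
clock: 16.85
position: [0.4687, -0.3103, 0.153]
tool_rot: [-0.645, 1.57, 2.793]
force: [-0.5, 0.2, -2.5]
grip_width: 0.0294
```

```bash
python3 st.py .4695 -.3096 .153 -73
```

```text
pos [ 0.4687 -0.3103  0.153 ] ydir -73.05 F [-0.47  0.17 -2.52] w 0.0294 t 16.85 rot/fs [-0.009  0.006  0.005] delta/fs [-0.001 -0.013 -0.033]
```

One more millimetre to seat it.

Request:
{"api": "arm_command", "payload": {"delta_pos": [[0.04, 0, 0], [0.03, 0, 0], [0, 0, 0]], "rotation": [[0, 0, 0], [0, 0, 0], [0, 0, 0]]}}

```text
clock: 17.15
position: [0.4688, -0.3104, 0.1531]
tool_rot: [2.183, 1.57, -0.663]
force: [0.3, -0.6, -2.4]
grip_width: 0.0293
```

```bash
python3 st.py .4695 -.3096 .153 -73
```

```text
pos [ 0.4688 -0.3104  0.1531] ydir -73.08 F [ 0.31 -0.64 -2.45] w 0.0293 t 17.15 rot/fs [-0.014 -0.004 -0.006] delta/fs [ 0.002 -0.019 -0.031]
```

Request:
{"api": "arm_command", "payload": {"delta_pos": [[0.12, 0, 0], [0, 0, 0], [0, 0, 0]], "rotation": [[0, 0, 0], [0, 0, 0], [0, 0, 0]]}}

```text
clock: 17.45
position: [0.47, -0.3105, 0.1532]
tool_rot: [2.415, 1.566, -0.431]
force: [0.6, 0.4, -3.5]
grip_width: 0.0294
```

```bash
python3 st.py .4695 -.3096 .153 -73
```

```text
pos [ 0.47   -0.3105  0.1532] ydir -73.09 F [ 0.61  0.36 -3.52] w 0.0294 t 17.45 rot/fs [-0.015 -0.035 -0.031] delta/fs [ 0.006 -0.035  0.007]
```

Request:
{"api": "arm_command", "payload": {"delta_pos": [[0.04, 0, 0], [0, 0, 0], [0, 0, 0], [0, 0, 0], [0, 0, 0], [0, 0, 0], [0, 0, 0], [0, 0, 0]], "rotation": [[0, 0, 0], [0, 0, 0], [0, 0, 0], [0, 0, 0], [0, 0, 0], [0, 0, 0], [0, 0, 0], [0, 0, 0]], "gripper": -1}}

```text
clock: 18.25
position: [0.47, -0.3108, 0.1512]
tool_rot: [2.4, 1.566, -0.447]
force: [-0.7, 0.2, -0.4]
grip_width: 0.0855
```

Request:
{"api": "arm_command", "payload": {"delta_pos": [[-0.4, 0, 0], [-0.6, 0, 0], [-0.6, 0, 0], [-0.7, 0, 0], [-0.7, 0, 0], [-0.7, 0, 0], [-0.6, 0, 0], [0, 0, 0], [0, 0, 0], [0, 0, 0]], "rotation": [[0, 0, 0], [0, 0, 0], [0, 0, 0], [0, 0, 0], [0, 0, 0], [0, 0, 0], [0, 0, 0], [0, 0, 0], [0, 0, 0], [0, 0, 0]]}}

```text
clock: 19.25
position: [0.469, -0.3103, 0.2921]
tool_rot: [2.41, 1.563, -0.437]
force: [0.0, -0.3, -0.9]
grip_width: 0.0854
```

```bash
python3 - <<'E'
import st;from h import *
st.go((.4695,-.3096,.28),-73)
c=cam('wrist');w=save('wrist','w5.png');s=save('side','s5.png')
for z,l in((.115,'collar'),(.189,'dial')): print(l,'wrist',proj('',(.4695,-.3096,z),c),'side',proj('side',(.4695,-.3096,z)))
cv2.imwrite('pics/c5.png',np.hstack([cv2.resize(cv2.convertScaleAbs(w[90:290,200:400,::-1],alpha=1.8),(400,400)),cv2.resize(s[130:230,280:380,::-1],(400,400))]))
E
```

```text
pos [ 0.469  -0.3103  0.2921] ydir -73.10 F [ 0.02 -0.35 -0.92] w 0.0854 t 19.25 rot/fs [-0.017 -0.056 -0.051] delta/fs [ 0.403 -0.019 -0.02 ]
collar wrist [[281.47195448 187.10922526]] side [[333.44628149 169.43462253]]
dial wrist [[281.68798243 211.33847054]] side [[335.2244181  148.90625535]]
```

View pics/c5.png

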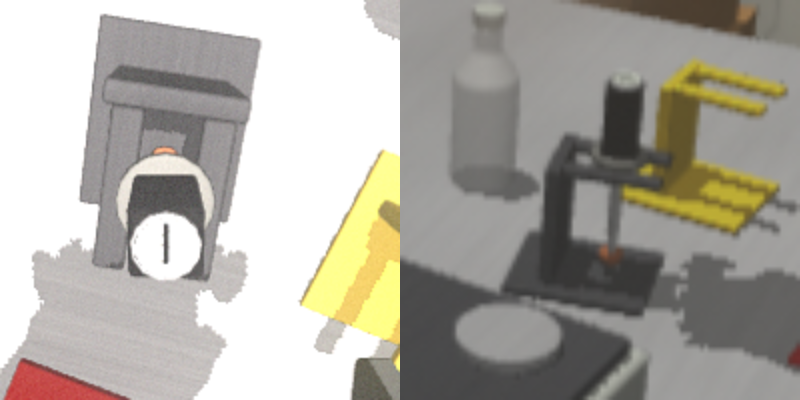

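The probe hangs upright on its collar. The dial is at (283,212) in wrist and (336,149) in side, within 1–2 px of the predicted positions, and the gripper is clear.

```bash
python3 -c "
from h import *
print(bot.job_done())"
```

```text
the job is handed in; nothing more can be done
None
```

I took the thermometer out of the dark fork and pressed it on the largest, middle-sized and smallest bosses in that order. I then hung it back in the fork, let go and handed the job in at about 19 s of robot time.

- **Presses:** each lasted at least about a second, at roughly 3–4 N. That is an estimate from the wrist force minus the probe's weight, and the reading wandered by about ±0.5 N. The TCP was within about 2 mm of each boss's measured centre. The camera check on the largest boss and the views of the smallest agreed. The medium boss was not checked by camera during its press.
- **Hanging:** the last wrist and side pictures show the probe upright on its collar. Its dial is within 1–2 px of where it should appear over the measured seat point. The gripper is open and well above it.
- **Not settled:** just before I let go, small downward moves showed no clear contact force, so the probe may have dropped by about a millimetre. The final pictures show it properly seated.
- **Bystanders:** I never worked near them, but I did not measure their final positions.

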